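# Home the photometer's filter wheel, count four clicks and lock it

## Robot

A 6-joint arm with a two-finger parallel gripper is mounted at the origin on the work surface. World frame = base frame: x ahead of the robot, y to its left, z up, the work surface at z = 0. Lengths are in mm, angles in rad, forces in N, time in s.
With the tool pointing down it reaches from about 350 to 975 mm from the base axis. Payload 7.1 kg.
Tool frame: the origin (TCP) lies midway between the tips of the shut fingers; the grasp point (between the pads) lies 19 mm behind it (ctrl.hold_point_z is the distance from the TCP to the grasp point, in mm); z points along the fingers, y is the direction in which the jaws open and shut (so a half turn about z gives the same grasp; the last joint's range is limited). The gripper opens to 88 mm and grips with 3 to 60 N. Pads are 20 mm wide; open, the fingers measure 115 mm over their backs; the gripper's body (75 mm by 178 mm) begins 61 mm behind the grasp point.
Start: joints at [-0.019, 0.423, 1.63, -0, 1.089, -0.019], TCP at [624.984, 0.026, 222.675] pointing down, gripper open.
Joint ranges: [-3, 3], [-0.9, 2.11], [0.09, 2.58], [-1.31, 4.45], [0.11, 2.69], [-2.54, 2.54]. Speed limits (rad/s): [2.39, 2.39, 3.01, 3.14, 3.14, 3.14].

## Interface

Orientations are given as a rotation vector (axis times angle).
In Python, from workcell import ctrl, eyes gives the robot as it stands.
- The arm moves only by the tool move_arm, never from a script. Its argument "deltas" is a list of rows, each a list of 6 numbers: the shift along the tool's x, y, z in mm, then the turn, a rotation vector about the tool's x, y, z in rad. A call has 1 to 5 rows; each row shifts and turns the pose as measured when the row begins, along the tool's axes as they then stand; what a row does not reach is not made up. A row lasts 1/12 s, in which the tool goes at most 41.7 mm and 7.16 degrees, less where a joint would pass 70% of its speed; a pose out of reach is approached as far as the arm can. A call is refused whole if a number of a shift passes 41.7 or a number of a turn 0.125, either way. A call with a gripper value outside its range is refused whole. "hand" is the closure, from -1 (fully open) to 1 (shut), set as the call begins (left out, the last holds). The fingers move at their own pace and stop on an object; the grip force is fixed at half the most. Time passes only in rows, so rows that do not move let the fingers close. It gives the time, the measured TCP pose, the force and the opening at its end, in the units of the state.
- ctrl.get_obs(): the state, without advancing time (a new reading comes with each control period).
- eyes.get_image(name): name is "scene" or "side" or "wrist"; returns a dict with "frame" (420x560x3 uint8, red, green, blue), "range_z" (420x560 float32, mm along the optical axis (not along the pixel's ray), 0 where there is no reading), "fx", "fy", "cx", "cy" (pixels), "cam_to_world" (4x4, takes a point from camera to world coordinates). Camera axes: x right, y down, z forward; pixel columns grow to the right and rows downward; lengths in mm; the calibration is good to about 2 mm. A picture is of the moment at which its call begins.
- ctrl.close_job(): hands the job in, once; it reports no verdict.
The state is a dict: "t": time; "qpos": joint angles; "qvel": joint speeds; "joint_torque": joint torques, N m; "ee_pos": TCP position; "orientation": TCP orientation; "ft_force": force on the tool from outside, world axes, zero at the start; "moment": the same for the moment, N m; "width": finger opening in mm.
Only numpy, scipy, OpenCV 4.12 (cv2) and the standard library are available. Lean on these libraries where they do the work, as an engineer would, in place of code of your own. Each camera call takes 0.05 s, during which the arm holds its last target.

## Task

Set the photometer to its fourth filter: first turn the filter wheel clockwise, seen from above, until its tongue bears against the stop pin, and keep it pressed there lightly for a second - firmly enough to feel the stop, never with a shove, for the pin bends easily. Then advance the wheel anticlockwise by exactly four clicks, one at a time, letting it stand still for a second on each click. Finally press the black lock plunger fully down, and let go, leaving the bottles and flasks around the instrument where they are.

Things in the scene. Friction and masses are not known exactly. Their poses are not given: they have to be found in the camera images.
- photometer: the instrument, fixed to the bench: a white box 235 mm (x) by 200 mm (y) by 55 mm high. Origin on the bench under the filter wheel's axis; x points away from the robot (at yaw 0) to the raised head (x = 83 to 131 mm, 110 mm wide, top 100 mm above the bench), whose grey bracket, 30 mm wide, overhangs the wheel's rim from x = 43 mm and carries the lock plunger; z up
- detent (a point): the spring roller that makes the clicks, at the wheel's rim, 65 mm from the axis; nothing of it is higher than 80 mm above the bench. It presses into the gaps between lobes. A click takes about 4 N sideways at the handle peg, most at its beginning; halfway it turns over and the wheel pulls itself on
- wheel_centre (a point): point on the vertical axis of the filter wheel at its upper face, 77 mm above the bench, axes as the photometer's. The wheel is an aluminium disc of 12 round lobes, 126 mm over all and 12 mm thick, each lobe with a round glass filter; a hub cap of radius 12 mm rises 10 mm on the axis
- filter_wheel (a joint): angle of the filter wheel (rad), growing anticlockwise from above. About 0 when its tongue (flat steel tab under the rim, opposite the handle peg) meets the stop pin. It rests at 0.06 + k * 0.5236, k = 0, 1, 2, ... (30 degrees a click). Home is k = 0: let go at the stop, it springs back to 0.06, which is not a click. It starts one to five clicks from home; fourth filter: 2.154
- handle_top (a point): centre of the top of the handle peg that turns the wheel: a black upright round peg (a sleeve that spins freely on its own axis, like a crank's grip), 14 mm diameter, 40 mm tall, standing on the wheel's upper face 36 mm from the axis, its top 117 mm above the bench. In the photometer's frame it stands at 105 degrees (anticlockwise from x) plus the wheel's angle. It can be pinched from above or pushed from the side
- stop_pin: slender steel stop pin, fixed, 10 mm diameter, 24 mm tall, 73 mm from the wheel's axis; origin at its foot, 55 mm above the bench. More than 6 N of the tongue on it bends it: some 16 N sideways at the handle peg. Light pressure is 1 to 4 N on the pin, some 7 to 12 N at the peg, of which about 4 N is the roller's. It is rigid and does not give as the roller does
- lock_plunger (a joint): how far the lock plunger is pressed (m): 0 up, 0.014 fully down. It resists with about 4 N, stays where it is left, and its pin drops between two lobes only when the wheel rests on a click
- lock_top (a point): centre of the top of the lock plunger's black cap, 28 mm diameter, 130 mm above the bench when up, 63 mm from the wheel's axis along the photometer's x; pressed straight down
- amber_bottle: an amber glass bottle, loose, 140 mm tall, radius 33 mm; origin at the centre of its underside, z up. A bystander.
- flask_a: a clear conical flask, loose, 100 mm tall, base radius 33 mm, neck radius 11 mm; origin at the centre of its underside, z up. A bystander.
- flask_b: a clear conical flask, loose, 100 mm tall, base radius 33 mm, neck radius 11 mm; origin at the centre of its underside, z up. A bystander.
- white_jar: a white plastic jar with a red cap, loose, 70 mm tall, radius 25 mm; origin at the centre of its underside, z up. A bystander.

How it is judged:
By the outcome, as a careful person would: the job done as asked, in the order asked, and still so for the second after the job is handed in, with the robot touching nothing.
It also fails if it takes over 64 s, if anything falls off the work surface, if the arm or the gripper's body presses on something with over 40 N, if the wrist force passes 120 N, or if a joint passes its speed limit or range.

## Working session

There is one attempt and no reset: what is moved stays moved. The work goes in short steps, Python scripts to look and compute and a tool call to move; the robot and the scene stay as the last step left them, time stands still between calls to the robot, and variables do not carry over. Pictures are saved under pics/ and viewed, and the job is handed in when it is done.

Besides the shell and the picture viewer there is one more tool, called after "Emit:" as name(argument=value, ...) on one line, values as JSON. move_arm: Moves the arm, as the interface text tells. Its arguments: {"type":"object","properties":{"deltas":{"type":"array"},"hand":{"type":"number"}},"required":["deltas"]}

```bash
ls; mkdir -p pics; cat > h.py <<'E'
import numpy as np, cv2
from workcell import ctrl, eyes
def snap(n,fn):
    d=eyes.get_image(n); cv2.imwrite('pics/'+fn+'.png',cv2.cvtColor(d['frame'],cv2.COLOR_RGB2BGR)); np.savez('pics/'+fn+'.npz',**d); return d
def cloud(d):
    z=d['range_z'].astype(float); v,u=np.mgrid[:z.shape[0],:z.shape[1]]
    P=np.stack([(u-d['cx'])/d['fx']*z,(v-d['cy'])/d['fy']*z,z,np.ones_like(z)],-1)
    W=(P@np.array(d['cam_to_world']).T)[...,:3]; W[z==0]=np.nan; return W
E
python3 - <<'E'
from h import *
for n in ['scene','side','wrist']: 
    d=snap(n,n+'0'); print(n,np.round(d['cam_to_world'],2).tolist(),d['fx'])
print(ctrl.get_obs(), ctrl.hold_point_z)
E
```

```text
pics
scene [[-0.8, 0.49, -0.35, 1017.28], [0.6, 0.66, -0.45, 554.94], [0.01, -0.57, -0.82, 1052.48], [0.0, 0.0, 0.0, 1.0]] 518.0366108977595
side [[-0.96, -0.23, 0.17, 459.97], [-0.28, 0.74, -0.61, 648.38], [0.01, -0.63, -0.77, 882.44], [0.0, 0.0, 0.0, 1.0]] 453.99348882576913
wrist [[1.0, 0.0, -0.0, 623.82], [-0.0, -0.96, -0.28, 78.25], [-0.0, 0.28, -0.96, 383.53], [0.0, 0.0, 0.0, 1.0]] 348.8432091250966
{'t': 0.15, 'qpos': array([-1.90048464e-02,  4.23650173e-01,  1.63047980e+00, -2.18861436e-05,
        1.08858922e+00, -1.90027615e-02]), 'qvel': array([ 0.00126161, -0.00229666, -0.00419313,  0.00105928,  0.0017367 ,
        0.00069628]), 'joint_torque': array([ 9.52650989e-04, -5.44981134e+01, -2.73919362e+01,  6.45430083e-02,
        2.04369903e-02, -3.19723256e-05]), 'ee_pos': array([6.24587728e+02, 2.45209768e-02, 2.22103330e+02]), 'orientation': array([-2.22086796e+00, -2.22088590e+00,  1.24887979e-03]), 'ft_force': array([-0.99243997,  0.08975222, -0.51738328]), 'moment': array([-0.02542255, -0.02634395, -0.03169602]), 'width': 87.9158422207252} 18.700000000000003
```

View pics/scene0.png

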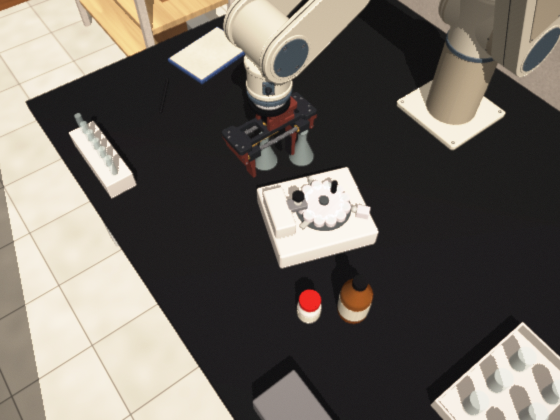

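View pics/side0.png

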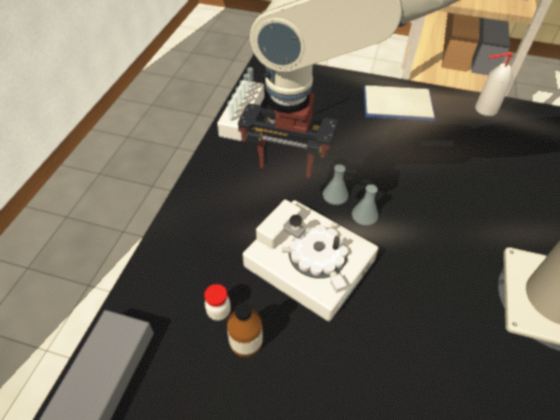

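View pics/wrist0.png

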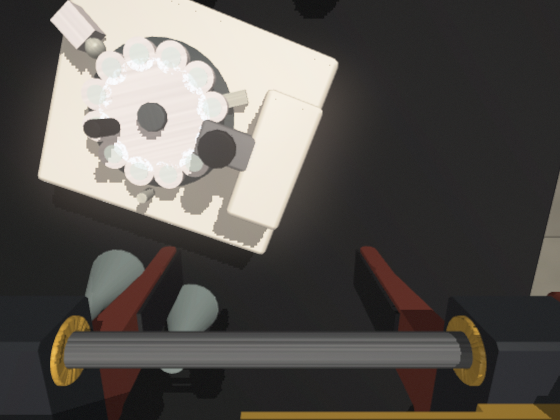

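```bash
python3 - <<'E'
from h import *
for n in ['wrist0','side0','scene0']:
    d=dict(np.load('pics/'+n+'.npz')); W=cloud(d)
    x,y,z=W[...,0],W[...,1],W[...,2]
    reg=(x>350)&(x<720)&(y>20)&(y<400)
    print(n)
    for nm,lo,hi in [('box',52,58),('wheel',75,79),('hub',85,89.5),('head',97,103),('hand',113,120),('lock',127,133)]:
        m=reg&(z>lo)&(z<hi)
        if nm in('head',): m&=d['frame'].min(-1)>120
        if m.sum()<5: print(nm,m.sum()); continue
        p=np.c_[x[m],y[m]].astype(np.float32); r=cv2.minAreaRect(p); 
        print(nm,m.sum(),'med z',round(np.median(z[m]),1),'mean',p.mean(0).round(1),'rect',np.round(r[0],1),np.round(r[1],1),round(r[2],1))
E
```

```text
wrist0
box 18992 med z 54.6 mean [544.  108.8] rect [543.6  92.2] [144.3 279.9] 89.9
wheel 14242 med z 76.6 mean [521.6  81.5] rect [508.4  79.5] [119.9 153.7] 70.0
hub 663 med z 86.5 mean [525.8  69.7] rect [550.7  68.5] [115.8  25.5] 0.0
head 5575 med z 99.4 mean [627.3  52.7] rect [613.   55.5] [76.4 87. ] 70.2
hand 291 med z 116.2 mean [493.2  62.6] rect [542.3  60. ] [ 12.5 114. ] 87.0
lock 1132 med z 129.4 mean [585.7  48.8] rect [585.5  48.4] [27.2 27.1] 43.8
side0
box 3200 med z 54.9 mean [536.3 117. ] rect [575.5 150.3] [360.8 233.5] 70.0
wheel 1563 med z 77.0 mean [526.8  86.6] rect [554.2 168.8] [202.6 295.5] 4.6
hub 215 med z 87.1 mean [584.4 161.6] rect [619.9 166. ] [293.3 161.1] 66.0
head 619 med z 99.9 mean [625.2  54.3] rect [582.7  69.5] [ 75.2 156.7] 70.7
hand 89 med z 116.2 mean [576.  208.4] rect [593.2 163.2] [283.3  96.7] 62.2
lock 135 med z 129.9 mean [594.4 105.3] rect [604.4 170.7] [271.7  26.7] 82.3
scene0
box 2406 med z 55.4 mean [551.2 120.3] rect [575.4 151.3] [357.  234.4] 70.0
wheel 1108 med z 77.3 mean [528.4  88. ] rect [556.  170.2] [209.3 298.3] 3.3
hub 167 med z 87.5 mean [598.1 169.9] rect [614.  175.3] [286.8 167.8] 70.5
head 619 med z 100.3 mean [625.9  53.5] rect [614.7  56.3] [76.9 91. ] 75.7
hand 82 med z 115.5 mean [590.6 230.8] rect [563.6 180.6] [284.2  29.9] 61.7
lock 109 med z 130.4 mean [593.1  88.5] rect [604.1 169.8] [271.8  27.4] 81.6
```

```bash
python3 - <<'E'
from h import *
for n in ['wrist0','side0','scene0']:
    d=dict(np.load('pics/'+n+'.npz')); W=cloud(d)
    x,y,z=W[...,0],W[...,1],W[...,2]
    print(n)
    for nm,c,r,lo,hi in [('hub',(526,70),16,84.5,89.5),('hand',(491,63),14,114,119),('lock',(585.6,48.5),18,127,133)]:
        m=(np.hypot(x-c[0],y-c[1])<r)&(z>lo)&(z<hi)
        p=np.c_[x[m],y[m]].astype(np.float32)
        if len(p)<5: print(nm,len(p));continue
        (cc,rr)=cv2.minEnclosingCircle(p); vv,uu=np.nonzero(m)
        print(nm,len(p),round(np.median(z[m]),1),'mean',p.mean(0).round(1),'circ',np.round(cc,1),round(rr,1),'mid',((p.max(0)+p.min(0))/2).round(1),'px',uu.mean().round(),vv.mean().round())
    # yaw from box edges: head front face & box
    m=(abs(z-55)<3)&(x>350)&(x<720)&(y>-60)&(y<230)&(d['frame'].min(-1)>100)
    p=np.c_[x[m],y[m]].astype(np.float32); print('box',cv2.minAreaRect(p))
    m=(abs(z-100)<3)&(np.hypot(x-627,y-53)<75)&(d['frame'].min(-1)>100)
    p=np.c_[x[m],y[m]].astype(np.float32); print('head',cv2.minAreaRect(p))
    # dump things around
    for nm,lo,hi,rg in [('tall',60,145,None)]:
        pass
E
python3 - <<'E'
import cv2
im=cv2.imread('pics/wrist0.png')[0:260,20:350]
cv2.imwrite('pics/w0z.png',cv2.resize(im,None,fx=2.3,fy=2.3,interpolation=cv2.INTER_CUBIC))
E
```

```text
wrist0
hub 640 86.4 mean [526.8  70.2] circ [526.5  70.2] 11.8 mid [526.6  70. ] px 150.0 117.0
hand 278 116.2 mean [492.   62.6] circ [491.7  62.8] 7.1 mid [492.1  62.6] px 92.0 129.0
lock 1132 129.4 mean [585.7  48.8] circ [585.6  48.4] 13.9 mid [585.5  48.6] px 216.0 149.0
box ((543.0158081054688, 64.32072448730469), (196.9254608154297, 232.4750518798828), 69.93080139160156)
head ((607.6178588867188, 40.60782241821289), (108.14241027832031, 86.89183044433594), 70.052001953125)
side0
hub 72 86.6 mean [528.3  71. ] circ [528.7  70.2] 12.4 mid [528.4  69.9] px 318.0 245.0
hand 27 116.7 mean [493.3  63.7] circ [493.5  62.6] 7.2 mid [493.5  62.5] px 337.0 238.0
lock 105 129.6 mean [587.7  49.7] circ [588.2  49.4] 14.0 mid [588.   49.6] px 295.0 219.0
box ((544.65185546875, 65.58259582519531), (200.94778442382812, 233.536865234375), 69.95524597167969)
head ((609.6765747070312, 41.78883743286133), (110.0971908569336, 87.13130950927734), 70.14810180664062)
scene0
hub 59 87.1 mean [527.4  71.2] circ [526.6  70.3] 12.5 mid [526.6  70.8] px 323.0 199.0
hand 16 116.4 mean [491.5  64.2] circ [491.3  64.4] 7.5 mid [490.6  63.7] px 335.0 182.0
lock 92 130.5 mean [586.5  49.7] circ [586.3  48.3] 14.8 mid [586.   49.3] px 298.0 195.0
box ((543.8931884765625, 65.64183044433594), (201.29417419433594, 234.4837646484375), 69.60587310791016)
head ((609.3170166015625, 42.17238235473633), (112.33795928955078, 87.69734954833984), 70.03390502929688)
```

View pics/w0z.png

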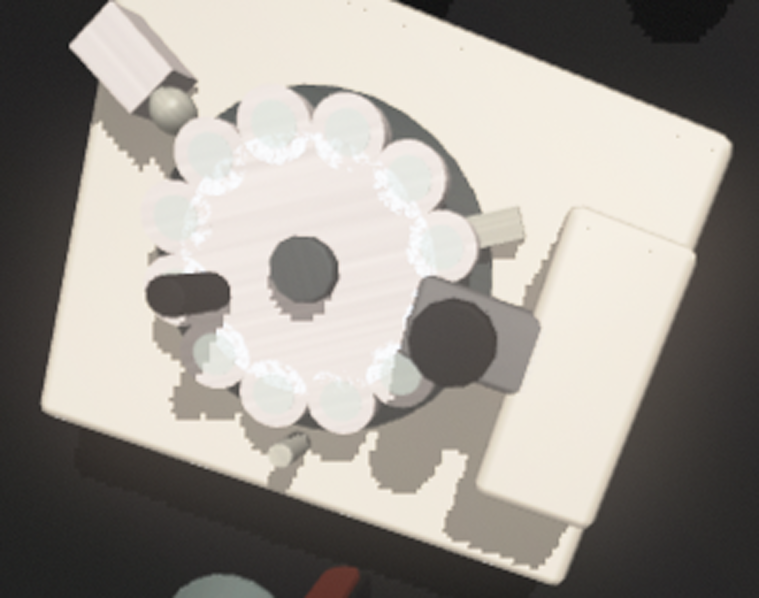

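```bash
python3 - <<'E'
from h import *
d=dict(np.load('pics/wrist0.npz')); W=cloud(d)
x,y,z=W[...,0],W[...,1],W[...,2]
A=np.array([526.6,70.2]); th=np.degrees(np.arctan2(y-A[1],x-A[0])); r=np.hypot(x-A[0],y-A[1])
# rim profile: z 70..79 max r per angle
m=(z>73)&(z<79)&(r<66)&(r>40)
for a in range(-180,180,5):
    mm=m&(abs((th-a+180)%360-180)<2.5)
    print(a,(a+20), round(np.max(r[mm]),1) if mm.sum() else None, end=' | ')
print()
S=4; out=np.zeros((200*3,200*3,3),np.uint8)
ok=np.isfinite(x)&(r<110)&(z>20)
uu=((x[ok]-A[0]+100)*3).astype(int); vv=((-(y[ok]-A[1])+100)*3).astype(int)
k=(uu>=0)&(uu<600)&(vv>=0)&(vv<600)
o=np.argsort(z[ok][k]); out[vv[k][o],uu[k][o]]=d['frame'][ok][k][o][:,::-1]
out=cv2.dilate(out,np.ones((3,3)))
for q in range(12):
    t=np.radians(105+q*30+3.4-20); cv2.line(out,(int(300+3*38*np.cos(t)),int(300-3*38*np.sin(t))),(int(300+3*68*np.cos(t)),int(300-3*68*np.sin(t))),(0,0,255),1)
cv2.imwrite('pics/top0.png',out)
E
```

```text
-180 -160 60.7 | -175 -155 63.0 | -170 -150 63.1 | -165 -145 61.9 | -160 -140 59.3 | -155 -135 56.3 | -150 -130 61.2 | -145 -125 63.3 | -140 -120 63.3 | -135 -115 62.6 | -130 -110 59.3 | -125 -105 56.6 | -120 -100 62.0 | -115 -95 62.8 | -110 -90 63.2 | -105 -85 62.2 | -100 -80 58.8 | -95 -75 57.5 | -90 -70 61.2 | -85 -65 62.5 | -80 -60 63.0 | -75 -55 61.9 | -70 -50 59.4 | -65 -45 57.6 | -60 -40 60.2 | -55 -35 62.5 | -50 -30 62.4 | -45 -25 62.0 | -40 -20 42.9 | -35 -15 40.9 | -30 -10 40.1 | -25 -5 None | -20 0 None | -15 5 None | -10 10 None | -5 15 56.9 | 0 20 60.4 | 5 25 62.6 | 10 30 62.7 | 15 35 62.0 | 20 40 58.8 | 25 45 56.8 | 30 50 60.8 | 35 55 62.3 | 40 60 62.7 | 45 65 61.6 | 50 70 59.2 | 55 75 56.9 | 60 80 60.6 | 65 85 62.3 | 70 90 62.5 | 75 95 62.2 | 80 100 59.2 | 85 105 56.5 | 90 110 60.9 | 95 115 62.3 | 100 120 62.7 | 105 125 62.5 | 110 130 59.2 | 115 135 56.4 | 120 140 60.6 | 125 145 66.0 | 130 150 66.0 | 135 155 65.9 | 140 160 59.6 | 145 165 56.0 | 150 170 60.4 | 155 175 63.0 | 160 180 63.5 | 165 185 62.5 | 170 190 60.2 | 175 195 56.7 |
```

View pics/top0.png

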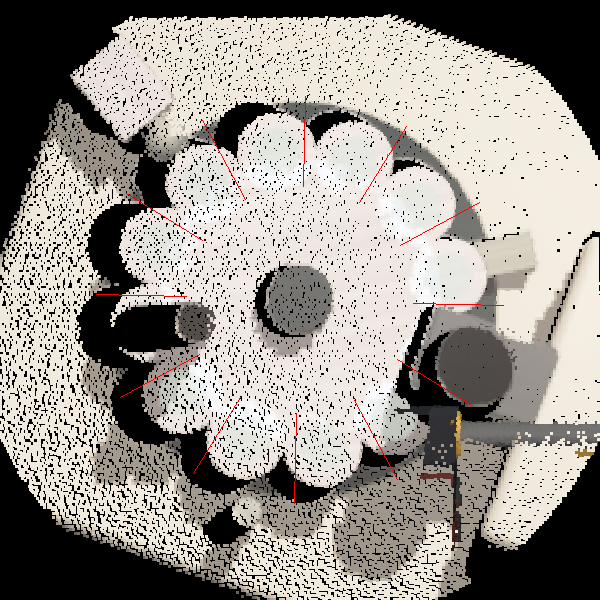

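```bash
cat >> h.py <<'E'
A=np.array([526.6,70.2])
def peg(d,c=A,verbose=True):
    W=cloud(d); x,y,z=W[...,0],W[...,1],W[...,2]; f=d['frame'].max(-1)
    m=(z>113.5)&(z<119.5)&(np.hypot(x-c[0],y-c[1])<48)&(np.hypot(x-c[0],y-c[1])>24)&(f<110)
    n,l,s,cc=cv2.connectedComponentsWithStats(m.astype(np.uint8))
    for i in range(1,n):
        if s[i,4]<8: continue
        mm=l==i; p=np.c_[x[mm],y[mm]].astype(np.float32); mid=(p.max(0)+p.min(0))/2; circ,r=cv2.minEnclosingCircle(p); v=np.array(circ)-c
        print('peg n',s[i,4],'circ',np.round(circ,1),round(r,1),'R',np.hypot(*v).round(1),'theta',(((np.degrees(np.arctan2(v[1],v[0]))+20-105)+10)%360-10).round(1))
E
python3 - <<'E'
from h import *
print(ctrl.get_obs()['t'])
d=snap('wrist','wrist1'); peg(d); d=dict(np.load('pics/wrist0.npz'));peg(d)
d=snap('side','side1');peg(d,A+[2,0]);
W=cloud(d);x,y,z=W[...,0],W[...,1],W[...,2]
# bystanders via both
d2=dict(np.load('pics/scene0.npz'))
for dd in (d,d2):
    W=cloud(dd);x,y,z=W[...,0],W[...,1],W[...,2]
    for nm,lo,hi,reg in [('flask rim',90,104,(y<0)&(y>-150)&(x>300)&(x<560)),('bottle top',128,145,(y>150)&(x<640)&(x>300)),('jar top',62,74,(y>150)&(x>480)&(x<800))]:
        m=(z>lo)&(z<hi)&reg
        n,l,s,cc=cv2.connectedComponentsWithStats(m.astype(np.uint8))
        for i in range(1,n):
            if s[i,4]>6: mm=l==i; print(nm,s[i,4],x[mm].mean().round(),y[mm].mean().round(),z[mm].max().round(),cc[i].round())
E
```

```text
0.15
peg n 253 circ [492.   62.5] 6.6 R 35.5 theta 107.6
peg n 258 circ [492.2  62.8] 6.6 R 35.2 theta 107.2
peg n 13 circ [493.4  66. ] 4.1 R 35.5 theta 101.8
flask rim 10 531.0 -148.0 103.0 [338. 171.]
flask rim 90 446.0 -113.0 104.0 [371. 189.]
bottle top 239 621.0 292.0 144.0 [243. 311.]
jar top 367 701.0 240.0 74.0 [215. 295.]
jar top 95 613.0 315.0 74.0 [245. 340.]
flask rim 38 446.0 -108.0 103.0 [303. 134.]
flask rim 8 529.0 -148.0 103.0 [266. 139.]
bottle top 205 623.0 291.0 145.0 [360. 282.]
jar top 362 702.0 239.0 74.0 [309. 300.]
jar top 91 642.0 304.0 74.0 [352. 308.]
```

```bash
cat >> h.py <<'E'
from scipy.spatial.transform import Rotation as Ro
def pose():
    o=ctrl.get_obs(); R=Ro.from_rotvec(o['orientation']).as_matrix(); p=o['ee_pos']
    b=np.degrees(np.arctan2(R[1,1],R[0,1])); return o,R,p,b
def plan(tx,ty,tz,tb,n):
    """rows from the current pose to TCP target, jaw angle tb deg"""
    o,R,p,b=pose(); d=np.array([tx,ty,tz])-p; db=(tb-b+180)%360-180
    Rt=Ro.from_euler('z',tb,degrees=True).as_matrix()@np.array([[0,1,0],[1,0,0],[0,0,-1.]])
    print('now',p.round(1),'beta',round(b,1),'remain',d.round(1),'db',round(db,1))
    for i in range(n):
        bi=np.radians(b+db*i/n); X=np.array([-np.sin(bi),np.cos(bi),0]);Y=np.array([np.cos(bi),np.sin(bi),0])
        s=d/n; print([round(float(s@X),1),round(float(s@Y),1),round(float(-s[2]),1),0,0,round(float(-np.radians(db)/n),3)])
def st():
    o,R,p,b=pose(); v=p[:2]-A; phi=np.degrees(np.arctan2(v[1],v[0])); 
    F=o['ft_force']; f=R.T@F; 
    print('t',round(o['t'],2),'p',p.round(1),'beta',round(b,1),'R',np.hypot(*v).round(1),'TCPtheta',round((phi-85+90)%360-90,1),'Ftool',f.round(1),'w',round(o['width'],1),'tilt',np.degrees(np.arccos(-R[2,2])).round(2))
E
python3 - <<'E'
from h import *
st(); plan(492,62.7,150,102.2,15)
E
```

```text
t 0.25 p [624.8   0.  222.3] beta 0.0 R 120.7 TCPtheta 239.4 Ftool [-0.5  0.8 -0.1] w 87.9 tilt 0.04
now [624.8   0.  222.3] beta 0.0 remain [-132.8   62.7  -72.3] db 102.2
[4.2, -8.9, 4.8, 0, 0, -0.119]
[5.2, -8.3, 4.8, 0, 0, -0.119]
[6.1, -7.6, 4.8, 0, 0, -0.119]
[7.0, -6.8, 4.8, 0, 0, -0.119]
[7.8, -6.0, 4.8, 0, 0, -0.119]
[8.4, -5.0, 4.8, 0, 0, -0.119]
[9.0, -4.0, 4.8, 0, 0, -0.119]
[9.4, -2.9, 4.8, 0, 0, -0.119]
[9.6, -1.7, 4.8, 0, 0, -0.119]
[9.8, -0.6, 4.8, 0, 0, -0.119]
[9.8, 0.6, 4.8, 0, 0, -0.119]
[9.6, 1.7, 4.8, 0, 0, -0.119]
[9.4, 2.9, 4.8, 0, 0, -0.119]
[9.0, 4.0, 4.8, 0, 0, -0.119]
[8.4, 5.0, 4.8, 0, 0, -0.119]
```

Emit:
move_arm(deltas=[[4.2,-8.9,4,0,0,-0.12],[5.2,-8.3,4,0,0,-0.12],[6.1,-7.6,4,0,0,-0.12],[7,-6.8,4,0,0,-0.12],[7.8,-6,4,0,0,-0.12]], hand=0.3)

```text
t: 0.67
ee_pos: [580.7, 20.4, 201.9]
orientation: [1.437, 2.792, 0.001]
ft_force: [0.5, 0.1, -0.2]
width: 57.9
```

Emit:
move_arm(deltas=[[8.4,-5,4.8,0,0,-0.12],[9,-4,4.8,0,0,-0.12],[9.4,-2.9,4.8,0,0,-0.12],[9.6,-1.7,4.8,0,0,-0.12],[9.8,-0.6,4.8,0,0,-0.12]])

```text
t: 1.08
ee_pos: [533.2, 40.5, 176.7]
orientation: [0.509, 3.098, 0.0]
ft_force: [0.1, 0.4, -0.1]
width: 31.3
```

Emit:
move_arm(deltas=[[9.8,0.6,4.8,0,0,-0.12],[9.6,1.7,4.8,0,0,-0.12],[9.4,2.9,4.8,0,0,-0.12],[9,4,4.8,0,0,-0.12],[8.4,5,4.8,0,0,-0.12]])

```text
t: 1.5
ee_pos: [485.2, 59.3, 151.5]
orientation: [-0.468, 3.104, -0.001]
ft_force: [-1.5, 0.9, -0.1]
width: 30.8
```

```bash
python3 - <<'E'
from h import *
d=snap('wrist','wrist2'); st(); peg(d); plan(492,62.7,130,102.4,5); 
W=cloud(d);x,y,z=W[...,0],W[...,1],W[...,2]
m=(np.hypot(x-A[0],y-A[1])<16)&(z>84)&(z<90); p=np.c_[x[m],y[m]].astype(np.float32); print('hub',len(p),p.mean(0),cv2.minEnclosingCircle(p) if len(p) else 0)
E
```

```text
t 1.55 p [482.6  59.6 150.3] beta 107.6 R 45.3 TCPtheta 108.6 Ftool [2.6 0.9 0.3] w 30.9 tilt 0.08
peg n 359 circ [491.   62.4] 6.8 R 36.4 theta 107.4
now [482.6  59.6 150.3] beta 107.6 remain [  9.4   3.1 -20.3] db -5.2
[-2.0, 0.0, 4.1, 0, 0, 0.018]
[-2.0, 0.1, 4.1, 0, 0, 0.018]
[-2.0, 0.1, 4.1, 0, 0, 0.018]
[-2.0, 0.1, 4.1, 0, 0, 0.018]
[-2.0, 0.2, 4.1, 0, 0, 0.018]
hub 760 [525.8038   69.79715] ((526.330810546875, 70.20858764648438), 12.2378511428833)
```

View pics/wrist2.png

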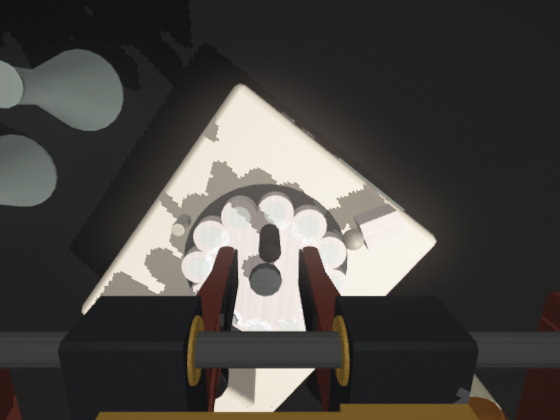

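Emit:
move_arm(deltas=[[-2,0.1,2,0,0,0.018],[-2,0.1,4,0,0,0.018],[-2,0.1,5,0,0,0.018],[-2,0.1,6,0,0,0.018],[-1,0.1,4,0,0,0.018]])

```text
t: 1.97
ee_pos: [494.2, 62.6, 129.0]
orientation: [-0.309, 3.124, -0.0]
ft_force: [-0.6, -0.3, 0.1]
width: 30.9
```

```bash
python3 - <<'E'
from h import *
st(); plan(491.4,62.5,92,102.3,8)
E
```

```text
t 1.97 p [494.2  62.6 129. ] beta 101.3 R 33.3 TCPtheta 108.1 Ftool [ 0.7 -0.2 -0.1] w 30.9 tilt 0.12
now [494.2  62.6 129. ] beta 101.3 remain [ -2.8  -0.1 -37. ] db 1.0
[0.3, 0.1, 4.6, 0, 0, -0.002]
[0.3, 0.1, 4.6, 0, 0, -0.002]
[0.3, 0.1, 4.6, 0, 0, -0.002]
[0.3, 0.1, 4.6, 0, 0, -0.002]
[0.3, 0.1, 4.6, 0, 0, -0.002]
[0.3, 0.1, 4.6, 0, 0, -0.002]
[0.3, 0.1, 4.6, 0, 0, -0.002]
[0.3, 0.1, 4.6, 0, 0, -0.002]
```

Emit:
move_arm(deltas=[[0.5,0.1,5,0,0,0],[0.5,0.1,5,0,0,0],[0.5,0.1,6,0,0,0],[0.5,0.1,6,0,0,0],[0.5,0.1,5,0,0,0]])

```text
t: 2.38
ee_pos: [492.8, 62.3, 98.6]
orientation: [-0.301, 3.125, -0.0]
ft_force: [-0.4, 0.1, -0.1]
width: 30.4
```

Emit:
move_arm(deltas=[[0.2,0,4,0,0,0],[0.2,0,3,0,0,0],[0,0,1,0,0,0],[0,0,0,0,0,0]], hand=0.45)

```text
t: 2.72
ee_pos: [491.0, 62.1, 88.1]
orientation: [0.301, -3.126, 0.0]
ft_force: [-0.2, 0.6, 0.7]
width: 24.2
```

```bash
python3 - <<'E'
from h import *
st(); d=snap('wrist','wrist3'); peg(d)
E
```

```text
t 2.72 p [491.   62.1  88.1] beta 101.0 R 36.5 TCPtheta 107.8 Ftool [ 0.   0.6 -0.7] w 24.2 tilt 0.04
peg n 41 circ [487.3  74. ] 8.0 R 39.5 theta 89.5
peg n 20 circ [488.5  49.5] 4.2 R 43.3 theta 123.5
peg n 738 circ [491.5  62.2] 7.2 R 36.0 theta 107.8
peg n 30 circ [497.   51.2] 4.8 R 35.2 theta 127.7
```

View pics/wrist3.png

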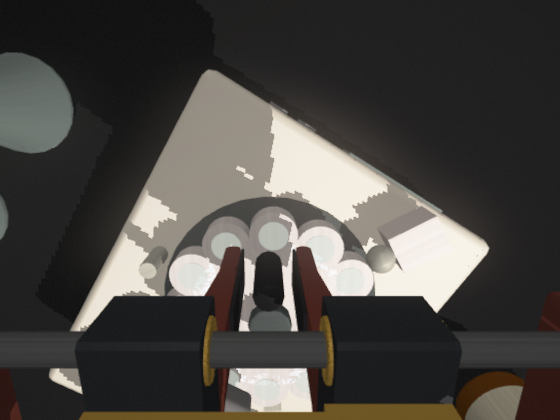

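Emit:
move_arm(deltas=[[-0.1,1.6,-0.3,0,0,0.044],[-0.1,2.5,-0.3,0,0,0.07],[-0.1,3.1,0,0,0,0.087],[-0.1,3.1,0,0,0,0.087],[-0.1,3.1,0,0,0,0.087]])

```text
t: 3.18
ee_pos: [491.7, 75.2, 90.0]
orientation: [0.309, 3.125, -0.001]
ft_force: [0.4, -0.7, 0.2]
width: 24.1
```

```bash
python3 - <<'E'
from h import *
st()
E
```

```text
t 3.18 p [491.7  75.2  90. ] beta 78.7 R 35.3 TCPtheta 86.9 Ftool [-0.5 -0.6 -0.2] w 24.1 tilt 0.08
```

Emit:
move_arm(deltas=[[0,3.1,0,0,0,0.07],[0,3.1,0,0,0,0.08],[0,3.1,0,0,0,0.08],[0,3.1,0,0,0,0.087],[0,3.1,0,0,0,0.087]])

```text
t: 3.6
ee_pos: [493.5, 87.0, 90.1]
orientation: [-0.957, -2.988, 0.012]
ft_force: [-1.7, -2.3, -0.9]
width: 24.2
```

```bash
python3 - <<'E'
from h import *
st()
E
```

```text
t 3.6 p [493.5  87.   90.1] beta 54.5 R 37.1 TCPtheta 68.2 Ftool [ 0.  -2.9  0.9] w 24.2 tilt 0.48
```

Emit:
move_arm(deltas=[[-0.5,3.3,0,0,0,0.05],[-0.5,3.3,0,0,0,0.05],[-0.3,3.3,0,0,0,0.06],[-0.2,3.3,0,0,0,0.07],[-0.2,3.3,0,0,0,0.07]])

```text
t: 4.02
ee_pos: [501.9, 96.6, 90.3]
orientation: [-1.413, -2.797, 0.023]
ft_force: [-4.4, -3.9, 3.7]
width: 23.8
```

```bash
python3 - <<'E'
from h import *
st()
E
```

```text
t 4.02 p [501.9  96.6  90.3] beta 36.4 R 36.2 TCPtheta 48.0 Ftool [-0.5 -5.9 -3.6] w 23.8 tilt 0.95
```

```bash
cat >> h.py <<'E'
def corr(th,Rr=36.0,z=90,b=None,bo=0):
    """tool-frame delta from the measured pose to TCP at wheel angle th"""
    o,R,p,_=pose(); phi=th+85; b=phi-90+bo if b is None else b
    T=np.array([A[0]+Rr*np.cos(np.radians(phi)),A[1]+Rr*np.sin(np.radians(phi)),z])
    Rt=Ro.from_euler('z',b,degrees=True).as_matrix()@np.array([[0,1,0],[1,0,0],[0,0,-1.]])
    print('to',th,(R.T@(T-p)).round(2).tolist(),Ro.from_matrix(R.T@Rt).as_rotvec().round(3).tolist())
E
python3 - <<'E'
from h import *
st(); corr(48); corr(33); corr(25)
E
```

```text
t 4.02 p [501.9  96.6  90.3] beta 36.4 R 36.2 TCPtheta 48.0 Ftool [-0.5 -5.9 -3.6] w 23.8 tilt 0.95
to 48 [-0.15, 0.03, 0.27] [-0.017, -0.001, -0.116]
to 33 [-0.3, 9.43, 0.11] [-0.017, 0.001, 0.146]
to 25 [-1.38, 14.33, 0.03] [-0.017, 0.002, 0.286]
```

Emit:
move_arm(deltas=[[-0.3,3.2,0,-0.005,0,0.05],[-0.3,3.2,0,-0.005,0,0.05],[-0.3,3,0,-0.005,0,0.05],[-0.3,3,0,-0.005,0,0.05]])

```text
t: 4.35
ee_pos: [508.7, 100.9, 90.4]
orientation: [-1.703, -2.636, 0.007]
ft_force: [-2.0, -0.3, -0.7]
width: 24.4
```

```bash
python3 - <<'E'
from h import *
st(); d=snap('wrist','wrist4'); peg(d); st(); corr(25);corr(33)
E
```

```text
t 4.35 p [508.7 100.9  90.4] beta 24.3 R 35.5 TCPtheta 35.3 Ftool [ 0.5 -2.   0.7] w 24.4 tilt 0.33
peg n 73 circ [519.  106.6] 10.0 R 37.2 theta 16.8
peg n 769 circ [500.3  97. ] 10.1 R 37.5 theta 49.5
t 4.4 p [509.5 101.1  90.6] beta 24.1 R 35.3 TCPtheta 34.0 Ftool [-0.2  0.3  0.1] w 24.0 tilt 0.24
to 25 [0.7, 5.61, 0.56] [-0.004, 0.0, 0.072]
to 33 [0.71, 0.59, 0.58] [-0.004, -0.0, -0.068]
```

View pics/wrist4.png

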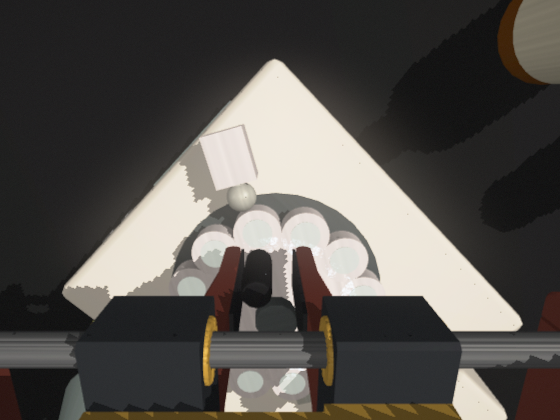

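Emit:
move_arm(deltas=[[0.3,0.3,0.3,-0.002,0,-0.03],[0.2,0.3,0.2,0,0,-0.03],[0,1,0,0,0,0],[0,1.5,0,0,0,0.02]], hand=0.62)

```text
t: 4.73
ee_pos: [511.8, 102.9, 90.8]
orientation: [-1.641, -2.678, 0.003]
ft_force: [-5.2, -3.6, 2.8]
width: 16.5
```

```bash
python3 - <<'E'
from h import *
st(); corr(22);corr(31)
E
```

```text
t 4.73 p [511.8 102.9  90.8] beta 27.0 R 35.9 TCPtheta 29.3 Ftool [-0.8 -6.3 -2.8] w 16.5 tilt 0.12
to 22 [-0.4, 4.59, 0.75] [-0.002, 0.0, 0.175]
to 31 [0.14, -1.03, 0.76] [-0.002, 0.0, 0.018]
```

Emit:
move_arm(deltas=[[-0.1,1.6,0.1,0,0,0.03],[-0.1,1.6,0.1,0,0,0.035],[-0.1,1.6,0.1,0,0,0.035],[-0.1,1.6,0.1,0,0,0.035],[-0.1,1.6,0.1,0,0,0.035]])

```text
t: 5.15
ee_pos: [511.8, 103.5, 89.5]
orientation: [-1.866, -2.513, 0.024]
ft_force: [-4.9, -2.5, 4.9]
width: 17.1
```

```bash
python3 - <<'E'
from h import *
st(); corr(10)
E
```

```text
t 5.15 p [511.8 103.5  89.5] beta 16.8 R 36.5 TCPtheta 28.9 Ftool [-1.  -5.5 -4.7] w 17.1 tilt 1.1
to 10 [-0.93, 11.84, -0.74] [-0.019, 0.002, 0.206]
```

Emit:
move_arm(deltas=[[-0.2,2.2,-0.2,-0.008,0,-0.02],[-0.2,2.2,-0.2,-0.008,0,-0.02],[-0.2,2.2,-0.2,-0.008,0,0]])

```text
t: 5.4
ee_pos: [513.4, 104.0, 89.4]
orientation: [-1.821, -2.554, 0.006]
ft_force: [-5.9, -1.0, 5.5]
width: 16.7
```

```bash
python3 - <<'E'
from h import *
st(); corr(10)
E
```

```text
t 5.4 p [513.4 104.   89.4] beta 19.0 R 36.3 TCPtheta 26.3 Ftool [ 1.  -5.9 -5.5] w 16.7 tilt 0.36
to 10 [-1.32, 10.18, -0.69] [-0.006, -0.001, 0.244]
```

Emit:
move_arm(deltas=[[-0.2,2.2,-0.3,-0.005,0,0.02],[-0.2,2.2,-0.3,-0.005,0,0.03],[-0.2,2.2,-0.3,-0.005,0,0.03]])

```text
t: 5.65
ee_pos: [514.5, 104.4, 89.4]
orientation: [-1.927, -2.477, 0.0]
ft_force: [-5.1, -0.4, 3.7]
width: 17.0
```

```bash
python3 - <<'E'
from h import *
st(); corr(10)
E
```

```text
t 5.65 p [514.5 104.4  89.4] beta 14.2 R 36.2 TCPtheta 24.4 Ftool [ 0.9 -5.  -3.7] w 17.0 tilt 0.19
to 10 [-0.56, 9.06, -0.57] [-0.002, -0.002, 0.161]
```

Emit:
move_arm(deltas=[[-0.2,2.4,-0.3,-0.005,0,0],[-0.2,2.4,-0.3,-0.005,0,0.02],[-0.2,2.4,-0.3,-0.005,0,0.02]])

```text
t: 5.9
ee_pos: [516.9, 104.7, 89.5]
orientation: [-1.983, -2.436, -0.007]
ft_force: [-5.1, -0.1, 1.9]
width: 16.8
```

```bash
python3 - <<'E'
from h import *
st(); corr(10)
E
```

```text
t 5.9 p [516.9 104.7  89.5] beta 11.7 R 35.9 TCPtheta 20.7 Ftool [ 1.  -5.  -1.9] w 16.8 tilt 0.25
to 10 [-0.03, 6.71, -0.47] [0.003, -0.003, 0.117]
```

Emit:
move_arm(deltas=[[0,1.8,-0.2,0,0,0.01],[0,1.5,-0.2,0,0,0.02],[0,1.2,-0.1,0,0,0.03]])

```text
t: 6.15
ee_pos: [520.1, 105.5, 89.5]
orientation: [-2.059, -2.369, -0.003]
ft_force: [-2.3, -0.3, 0.5]
width: 16.4
```

```bash
python3 - <<'E'
from h import *
st(); corr(5)
E
```

```text
t 6.15 p [520.1 105.5  89.5] beta 8.0 R 35.9 TCPtheta 15.5 Ftool [ 0.  -2.3 -0.5] w 16.4 tilt 0.19
to 5 [-0.19, 6.58, -0.5] [-0.001, -0.003, 0.14]
```

Emit:
move_arm(deltas=[[0,1.2,-0.2,0,0,0.02],[0,1.2,-0.1,0,0,0.03],[0,1.2,-0.1,0,0,0.03],[0,1.0,0,0,0,0.03]])

```text
t: 6.48
ee_pos: [528.1, 106.7, 90.2]
orientation: [2.198, 2.244, 0.01]
ft_force: [0.1, -0.2, -0.7]
width: 16.5
```

```bash
python3 - <<'E'
from h import *
st(); corr(3.4)
E
```

```text
t 6.48 p [528.1 106.7  90.2] beta 1.2 R 36.5 TCPtheta 2.6 Ftool [-0.2  0.1  0.7] w 16.5 tilt 0.36
to 3.4 [-0.49, -0.53, 0.24] [0.005, -0.004, 0.049]
```

Emit:
move_arm(deltas=[[-0.2,0.8,0.1,0,0,0.02],[-0.2,1,0.1,0,0,0.01],[-0.2,1.2,0,0,0,0.01]])

```text
t: 6.73
ee_pos: [531.3, 106.5, 90.3]
orientation: [-2.247, -2.194, -0.009]
ft_force: [-5.7, 1.0, 5.3]
width: 16.7
```

```bash
python3 - <<'E'
from h import *
st(); corr(0)
E
```

```text
t 6.73 p [531.3 106.5  90.3] beta -1.4 R 36.6 TCPtheta -2.4 Ftool [ 0.9 -5.7 -5.3] w 16.7 tilt 0.33
to 0 [-0.43, -1.54, 0.31] [0.003, -0.005, 0.064]
```

Emit:
move_arm(deltas=[[-0.2,1.4,0,0,0,0],[-0.2,1.6,0,0,0,0]])

```text
t: 6.9
ee_pos: [532.4, 106.0, 90.2]
orientation: [-2.246, -2.191, -0.004]
ft_force: [-6.0, 0.9, 4.6]
width: 16.7
```

```bash
python3 - <<'E'
from h import *
st(); corr(0)
E
```

```text
t 6.9 p [532.4 106.   90.2] beta -1.4 R 36.3 TCPtheta -4.2 Ftool [ 0.8 -6.  -4.6] w 16.7 tilt 0.26
to 0 [-0.02, -2.68, 0.25] [-0.001, -0.004, 0.062]
```

Emit:
move_arm(deltas=[[-0.1,1.6,0,0,0,0],[-0.1,1.8,0,0,0,0]])

```text
t: 7.07
ee_pos: [532.4, 105.7, 90.0]
orientation: [-2.243, -2.187, 0.006]
ft_force: [-8.2, 0.2, 6.4]
width: 17.1
```

```bash
python3 - <<'E'
from h import *
st(); corr(0)
E
```

```text
t 7.07 p [532.4 105.7  90. ] beta -1.5 R 36.0 TCPtheta -4.3 Ftool [ 0.  -8.3 -6.3] w 17.1 tilt 0.56
to 0 [0.31, -2.68, 0.02] [-0.009, -0.003, 0.062]
```

Emit:
move_arm(deltas=[[0,1.8,-0.1,-0.003,0,0],[0,1.8,-0.1,-0.003,0,0],[0,1.8,-0.1,-0.003,0,0]])

```text
t: 7.32
ee_pos: [532.4, 105.4, 89.9]
orientation: [-2.243, -2.185, 0.01]
ft_force: [-8.5, 1.5, 5.5]
width: 16.5
```

```bash
python3 - <<'E'
from h import *
st(); corr(0)
E
```

```text
t 7.32 p [532.4 105.4  89.9] beta -1.5 R 35.7 TCPtheta -4.3 Ftool [ 1.3 -8.6 -5.4] w 16.5 tilt 0.7
to 0 [0.56, -2.63, -0.11] [-0.012, -0.002, 0.061]
```

Emit:
move_arm(deltas=[[0.2,2,-0.1,-0.004,0,0],[0.2,2,-0.1,-0.004,0,0],[0.2,2,-0.1,-0.004,0,0],[0.2,2,-0.1,-0.004,0,0]])

```text
t: 7.65
ee_pos: [532.4, 105.5, 89.6]
orientation: [-2.245, -2.184, 0.013]
ft_force: [-8.5, 0.1, 7.1]
width: 17.1
```

```bash
python3 - <<'E'
from h import *
st(); corr(0)
E
```

```text
t 7.65 p [532.4 105.5  89.6] beta -1.6 R 35.8 TCPtheta -4.3 Ftool [-0.1 -8.6 -7. ] w 17.1 tilt 0.73
to 0 [0.46, -2.64, -0.41] [-0.013, -0.0, 0.06]
```

Emit:
move_arm(deltas=[[0,2.2,-0.4,-0.002,0,0],[0,2.2,-0.4,-0.002,0,0],[0,2.2,-0.4,-0.002,0,0],[0,2.2,-0.4,-0.002,0,0]])

```text
t: 7.98
ee_pos: [532.2, 104.9, 89.5]
orientation: [-2.241, -2.179, 0.028]
ft_force: [-7.5, 0.7, 4.7]
width: 16.5
```

```bash
python3 - <<'E'
from h import *
st(); corr(0)
E
```

```text
t 7.98 p [532.2 104.9  89.5] beta -1.6 R 35.2 TCPtheta -4.1 Ftool [ 0.5 -7.6 -4.5] w 16.5 tilt 1.36
to 0 [1.05, -2.48, -0.43] [-0.024, 0.002, 0.059]
```

Emit:
move_arm(deltas=[[0.3,2.4,-0.2,-0.012,0,0],[0.3,2.4,-0.2,-0.012,0,0],[0.3,2.4,-0.2,-0.012,0,0]])

```text
t: 8.23
ee_pos: [532.5, 105.2, 89.0]
orientation: [2.253, 2.188, -0.007]
ft_force: [-9.6, -0.1, 7.2]
width: 16.6
```

```bash
python3 - <<'E'
from h import *
st(); corr(0)
E
```

```text
t 8.23 p [532.5 105.2  89. ] beta -1.7 R 35.4 TCPtheta -4.6 Ftool [-0.4 -9.6 -7.2] w 16.6 tilt 0.25
to 0 [0.82, -2.77, -1.0] [-0.002, 0.004, 0.058]
```

Emit:
move_arm(deltas=[[0.3,2.3,-0.5,-0.006,0,0],[0.3,2.3,-0.5,-0.006,0,0],[0.3,2.3,-0.5,-0.006,0,0],[0.3,2.3,-0.5,-0.006,0,0]])

```text
t: 8.57
ee_pos: [532.5, 105.3, 89.0]
orientation: [2.249, 2.183, -0.004]
ft_force: [-8.6, 0.3, 4.5]
width: 16.7
```

```bash
python3 - <<'E'
from h import *
st(); corr(0)
E
```

```text
t 8.57 p [532.5 105.3  89. ] beta -1.7 R 35.6 TCPtheta -4.5 Ftool [ 0.1 -8.6 -4.5] w 16.7 tilt 0.43
to 0 [0.65, -2.77, -0.97] [0.004, 0.007, 0.057]
```

Emit:
move_arm(deltas=[[0.2,2.4,-0.5,-0.005,0.002,0],[0.2,2.4,-0.5,-0.005,0.002,0],[0.2,2.4,-0.5,-0.005,0.002,0],[0.2,2.4,-0.5,-0.005,0.002,0],[0.2,2.4,-0.5,-0.005,0.002,0]])

```text
t: 8.98
ee_pos: [532.5, 105.4, 89.0]
orientation: [2.254, 2.185, 0.004]
ft_force: [-8.6, 0.3, 3.9]
width: 16.5
```

```bash
python3 - <<'E'
from h import *
st(); corr(0)
E
```

```text
t 8.98 p [532.5 105.4  89. ] beta -1.8 R 35.7 TCPtheta -4.5 Ftool [ 0.  -8.6 -3.9] w 16.5 tilt 0.21
to 0 [0.57, -2.79, -0.98] [0.004, -0.0, 0.056]
```

```bash
cat >> h.py <<'E'
def peg2(d):
    W=cloud(d); x,y,z=W[...,0],W[...,1],W[...,2]; f=d['frame'].astype(int)
    r=np.hypot(x-A[0],y-A[1]); m=(z>114.5)&(z<118.5)&(r<48)&(r>22)&((f[...,0]-f[...,2])<15)&(f.max(-1)<110)
    n,l,s,cc=cv2.connectedComponentsWithStats(m.astype(np.uint8)); i=1+np.argmax(s[1:,4]); mm=l==i
    p=np.c_[x[mm],y[mm]].astype(np.float32); c,rr=cv2.minEnclosingCircle(p)
    for q in (np.array(c),np.median(p,0)):
        v=q-A; print('peg',q.round(1),round(rr,1),len(p),'R',np.hypot(*v).round(1),'theta',((np.degrees(np.arctan2(v[1],v[0]))-85+90)%360-90).round(1))
E
python3 - <<'E'
from h import *
d=snap('wrist','wrist5'); peg2(d); st()
E
```

```text
peg [528.3 106.6] 8.2 724 R 36.4 theta 2.3
peg [529.5 107. ] 8.2 724 R 36.9 theta 0.5
t 9.03 p [532.5 105.4  89. ] beta -1.8 R 35.7 TCPtheta -4.5 Ftool [-0.1 -8.3 -3. ] w 16.6 tilt 0.21
```

View pics/wrist5.png

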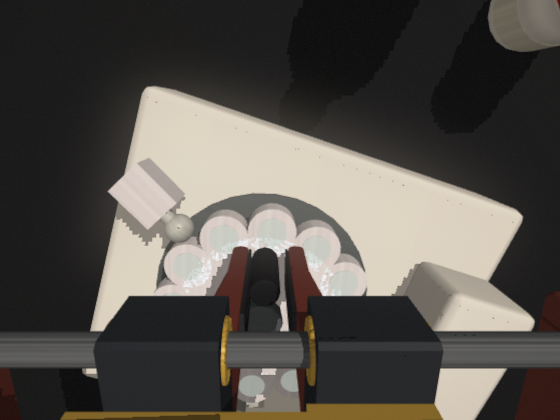

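Emit:
move_arm(deltas=[[0.1,-1,-0.2,0,0,-0.01],[0.1,-1.5,-0.3,0,0,-0.02],[0.1,-1.5,-0.3,0,0,-0.03],[0,-1,-0.2,0,0,-0.02]], hand=0.45)

```text
t: 9.37
ee_pos: [529.6, 106.1, 90.6]
orientation: [2.157, 2.277, 0.01]
ft_force: [0.3, 0.4, -0.4]
width: 24.4
```

```bash
python3 - <<'E'
from h import *
st(); d=snap('wrist','wrist6'); peg2(d); corr(3.4,bo=0)
E
```

```text
t 9.37 p [529.6 106.1  90.6] beta 3.1 R 36.0 TCPtheta 0.2 Ftool [0.4 0.3 0.4] w 24.4 tilt 0.49
peg [527.3 106.5] 7.0 678 R 36.3 theta 3.8
peg [527.4 107.2] 7.0 678 R 37.0 theta 3.8
to 3.4 [0.19, -1.95, 0.64] [0.008, -0.001, 0.083]
```

Emit:
move_arm(deltas=[[0,-2.5,0.2,0.003,0,-0.01],[0,-3,0.2,0.003,0,-0.03],[0,-3,0.1,0,0,-0.05],[0,-3,0,0,0,-0.05],[0,-3,0,0,0,-0.05]])

```text
t: 9.83
ee_pos: [521.3, 105.4, 91.5]
orientation: [1.918, 2.475, 0.018]
ft_force: [6.5, 1.8, -4.2]
width: 24.4
```

```bash
python3 - <<'E'
from h import *
st(); corr(33.4)
E
```

```text
t 9.83 p [521.3 105.4  91.5] beta 14.5 R 35.6 TCPtheta 13.6 Ftool [0.1 6.7 4.3] w 24.4 tilt 0.9
to 33.4 [-0.51, -12.33, 1.31] [0.016, 0.003, -0.243]
```

Emit:
move_arm(deltas=[[-0.1,-3,0.3,0.006,0,-0.02],[-0.1,-3,0.3,0.006,0,-0.03],[-0.1,-3,0.3,0.006,0,-0.04],[-0.1,-2.8,0.2,0.004,0,-0.04]])

```text
t: 10.17
ee_pos: [518.3, 103.5, 92.0]
orientation: [1.743, 2.602, 0.01]
ft_force: [5.0, 2.3, -2.3]
width: 24.3
```

```bash
python3 - <<'E'
from h import *
st(); corr(33.4)
E
```

```text
t 10.17 p [518.3 103.5  92. ] beta 22.4 R 34.3 TCPtheta 19.0 Ftool [0.3 5.5 2.4] w 24.3 tilt 0.67
to 33.4 [1.9, -8.79, 1.89] [0.011, 0.005, -0.105]
```

Emit:
move_arm(deltas=[[0.4,-3,0.5,0.006,0,-0.01],[0.4,-2.8,0.5,0.006,0,-0.01],[0.4,-2.5,0.4,0.004,0,-0.02]])

```text
t: 10.42
ee_pos: [513.9, 102.1, 91.9]
orientation: [1.69, 2.641, -0.003]
ft_force: [2.2, 0.4, 1.8]
width: 24.1
```

```bash
python3 - <<'E'
from h import *
st(); corr(33.4)
E
```

```text
t 10.42 p [513.9 102.1  91.9] beta 24.8 R 34.4 TCPtheta 26.7 Ftool [-0.6  2.2 -1.8] w 24.1 tilt 0.38
to 33.4 [1.64, -4.1, 1.89] [0.002, 0.006, -0.063]
```

Emit:
move_arm(deltas=[[0.5,-2,0.5,0.001,0.001,-0.015],[0.5,-1.3,0.5,0,0.001,-0.015],[0.4,-0.6,0.4,0,0,-0.015]])

```text
t: 10.67
ee_pos: [507.7, 101.2, 90.2]
orientation: [1.627, 2.686, -0.007]
ft_force: [0.7, 0.8, -0.2]
width: 24.4
```

```bash
python3 - <<'E'
from h import *
st(); d=snap('wrist','c1'); peg2(d); corr(33.4)
E
```

```text
t 10.67 p [507.7 101.2  90.2] beta 27.6 R 36.3 TCPtheta 36.4 Ftool [0.4 1.  0.1] w 24.4 tilt 0.26
peg [509.9 102.8] 7.1 685 R 36.6 theta 32.1
peg [509.6 103.1] 7.1 685 R 37.1 theta 32.3
to 33.4 [-0.39, 2.23, 0.01] [-0.003, 0.003, -0.013]
```

Emit:
move_arm(deltas=[[-0.2,1,0,0,0,0],[0,0.6,0,0,0,0],[0,0,0,0,0,0],[0,0,0,0,0,0],[0,0,0,0,0,0]])

```text
t: 11.13
ee_pos: [507.0, 101.3, 89.1]
orientation: [-1.626, -2.686, 0.011]
ft_force: [-1.3, -0.5, 0.8]
width: 24.2
```

Emit:
move_arm(deltas=[[0,0,0,0,0,0],[0,0,0,0,0,0],[0,0,0,0,0,0],[0,0,0,0,0,0],[0,0,0,0,0,0]])

```text
t: 11.55
ee_pos: [507.1, 101.3, 89.1]
orientation: [-1.626, -2.686, 0.012]
ft_force: [-0.5, 0.1, -0.1]
width: 24.1
```

Emit:
move_arm(deltas=[[0,0,0,0,0,0],[0,0,0,0,0,0],[0,0,0,0,0,0],[0,0,0,0,0,0]])

```text
t: 11.88
ee_pos: [507.1, 101.3, 89.1]
orientation: [-1.626, -2.686, 0.011]
ft_force: [-0.3, 0.0, 0.3]
width: 24.3
```

```bash
python3 - <<'E'
from h import *
st(); d=snap('wrist','c1b'); peg2(d); corr(33.4); corr(63.4)
E
```

```text
t 11.88 p [507.1 101.3  89.1] beta 27.6 R 36.7 TCPtheta 37.1 Ftool [ 0.2 -0.2 -0.3] w 24.3 tilt 0.43
peg [509.3 102.3] 7.1 685 R 36.5 theta 33.4
peg [508.9 102.6] 7.1 685 R 37.0 theta 33.6
to 33.4 [-0.61, 2.33, -0.86] [-0.007, 0.002, -0.014]
to 63.4 [-5.68, -15.6, -0.72] [-0.008, 0.0, -0.537]
```

View pics/c1b.png

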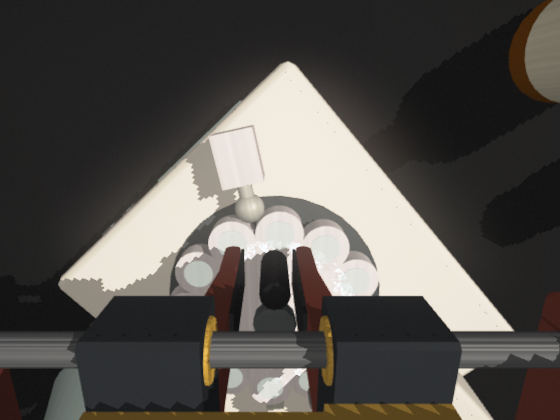

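Emit:
move_arm(deltas=[[0,0,0,0,0,0],[0,0,0,0,0,0],[-0.1,-1.5,-0.2,0,0,-0.03],[-0.1,-3,-0.2,0,0,-0.05],[-0.1,-3,0,0.003,0,-0.04]])

```text
t: 12.35
ee_pos: [503.8, 98.4, 90.0]
orientation: [1.458, 2.782, -0.008]
ft_force: [4.9, 3.4, -3.6]
width: 24.1
```

Emit:
move_arm(deltas=[[0.1,-3,0.1,0.006,0,-0.04],[0.1,-3,0.2,0.006,0,-0.03],[0.1,-3,0.2,0.006,0,-0.03]])

```text
t: 12.6
ee_pos: [500.8, 94.9, 90.3]
orientation: [-1.31, -2.855, 0.022]
ft_force: [3.4, 3.1, -2.7]
width: 24.2
```

```bash
python3 - <<'E'
from h import *
st(); corr(63.4)
E
```

```text
t 12.6 p [500.8  94.9  90.3] beta 40.7 R 35.7 TCPtheta 51.2 Ftool [0.1 4.7 2.6] w 24.2 tilt 0.81
to 63.4 [-1.25, -7.53, 0.39] [-0.014, 0.004, -0.309]
```

Emit:
move_arm(deltas=[[0,-2.8,0.2,0,0,-0.04],[0,-2.6,0.2,0,0,-0.05],[0,-2.2,0.1,0,0,-0.05]])

```text
t: 12.85
ee_pos: [498.0, 91.0, 90.2]
orientation: [1.098, 2.94, -0.016]
ft_force: [1.9, 0.9, -0.7]
width: 23.8
```

```bash
python3 - <<'E'
from h import *
st(); corr(63.4)
E
```

```text
t 12.85 p [498.   91.   90.2] beta 49.0 R 35.3 TCPtheta 58.9 Ftool [-0.8  1.9  0.7] w 23.8 tilt 0.62
to 63.4 [0.33, -2.83, 0.27] [-0.009, 0.006, -0.163]
```

Emit:
move_arm(deltas=[[0.2,-1.6,0.1,-0.002,0,-0.05],[0.2,-1,0,-0.002,0,-0.05],[0,-0.4,0,0,0,-0.03],[0,0,0,0,0,0]])

```text
t: 13.18
ee_pos: [495.9, 88.8, 90.2]
orientation: [0.891, 3.008, -0.01]
ft_force: [-0.1, 0.1, -0.6]
width: 24.3
```

```bash
python3 - <<'E'
from h import *
st(); d=snap('wrist','c2'); peg2(d); corr(63.4)
E
```

```text
t 13.18 p [495.9  88.8  90.2] beta 57.0 R 35.9 TCPtheta 63.7 Ftool [0.1 0.  0.6] w 24.3 tilt 0.45
peg [495.7  89.3] 7.0 683 R 36.3 theta 63.4
peg [495.2  89.6] 7.0 683 R 36.9 theta 63.3
to 63.4 [0.07, 0.17, 0.21] [-0.005, 0.006, -0.026]
```

Emit:
move_arm(deltas=[[0,0,0,0,0,0],[0,0,0,0,0,0],[0,0,0,0,0,0],[0,0,0,0,0,0],[0,0,0,0,0,0]])

```text
t: 13.65
ee_pos: [496.1, 89.0, 90.2]
orientation: [0.898, 3.006, -0.01]
ft_force: [0.5, -0.7, 0.1]
width: 24.1
```

Emit:
move_arm(deltas=[[0,0,0,0,0,0],[0,0,0,0,0,0],[0,0,0,0,0,0],[0,0,0,0,0,0],[0,0,0,0,0,0]])

```text
t: 14.07
ee_pos: [496.1, 89.1, 90.2]
orientation: [0.898, 3.005, -0.01]
ft_force: [0.1, -0.4, 0.6]
width: 24.2
```

Emit:
move_arm(deltas=[[0,0,0,0,0,0],[0,0,0,0,0,0],[0,0,0,0,0,0],[0,0,0,0,0,0],[0,0,0,0,0,0]])

```text
t: 14.48
ee_pos: [496.1, 89.1, 90.2]
orientation: [0.898, 3.005, -0.01]
ft_force: [-0.2, 0.7, 0.7]
width: 24.0
```

```bash
python3 - <<'E'
from h import *
st(); d=snap('wrist','c2b'); peg2(d); corr(63.4)
E
```

```text
t 14.48 p [496.1  89.1  90.2] beta 56.7 R 35.8 TCPtheta 63.2 Ftool [ 0.5  0.5 -0.7] w 24.0 tilt 0.45
peg [495.5  89.3] 6.8 677 R 36.5 theta 63.5
peg [495.   89.6] 6.8 677 R 37.0 theta 63.4
to 63.4 [0.14, -0.08, 0.23] [-0.005, 0.006, -0.029]
```

Emit:
move_arm(deltas=[[0,-2.5,0.1,0,0,-0.06],[0,-3,0,0,0,-0.07],[0,-3,0,0.003,0,-0.05],[0,-3,0.1,0.004,0,-0.04],[0,-3,0.2,0.005,0,-0.03]])

```text
t: 14.95
ee_pos: [492.3, 78.2, 90.3]
orientation: [0.502, 3.095, -0.021]
ft_force: [0.9, 4.3, 0.7]
width: 24.3
```

```bash
python3 - <<'E'
from h import *
st(); corr(93.4)
E
```

```text
t 14.95 p [492.3  78.2  90.3] beta 71.6 R 35.3 TCPtheta 81.8 Ftool [ 0.5  4.3 -0.8] w 24.3 tilt 0.87
to 93.4 [-0.65, -7.2, 0.4] [-0.014, 0.007, -0.294]
```

Emit:
move_arm(deltas=[[0.1,-2.6,0.1,-0.002,0,-0.05],[0.1,-2,0.1,-0.002,0,-0.05]])

```text
t: 15.12
ee_pos: [491.6, 74.9, 90.3]
orientation: [0.34, 3.115, -0.013]
ft_force: [-0.4, 1.1, -1.6]
width: 24.5
```

```bash
python3 - <<'E'
from h import *
st(); corr(93.4)
E
```

```text
t 15.12 p [491.6  74.9  90.3] beta 77.5 R 35.3 TCPtheta 87.3 Ftool [0.7 1.  1.6] w 24.5 tilt 0.68
to 93.4 [0.21, -3.84, 0.31] [-0.008, 0.008, -0.19]
```

Emit:
move_arm(deltas=[[0.2,-1.5,0.1,-0.002,0.002,-0.05],[0.1,-1,0,-0.002,0.002,-0.05],[0,-0.6,0,0,0,-0.04],[0,0,0,0,0,0]])

```text
t: 15.45
ee_pos: [491.0, 72.1, 90.2]
orientation: [0.107, 3.135, -0.006]
ft_force: [0.2, 0.1, -0.4]
width: 24.2
```

```bash
python3 - <<'E'
from h import *
st(); d=snap('wrist','c3'); peg2(d); corr(93.4)
E
```

```text
t 15.45 p [491.   72.1  90.2] beta 86.1 R 35.7 TCPtheta 92.0 Ftool [-0.2  0.1  0.4] w 24.2 tilt 0.34
peg [490.5  75.5] 7.1 681 R 36.5 theta 86.7
peg [490.   75.7] 7.1 681 R 37.0 theta 86.4
to 93.4 [0.33, -0.92, 0.24] [-0.003, 0.005, -0.043]
```

Emit:
move_arm(deltas=[[0,0,0,0,0,0],[0,0,0,0,0,0]])

```text
t: 15.67
ee_pos: [491.0, 72.1, 90.2]
orientation: [0.114, 3.135, -0.006]
ft_force: [-0.4, 0.1, 0.0]
width: 24.0
```

```bash
python3 - <<'E'
from h import *
st(); d=snap('wrist','c3a'); peg2(d); corr(93.4)
E
```

```text
t 15.67 p [491.   72.1  90.2] beta 85.8 R 35.7 TCPtheta 91.9 Ftool [ 0.4  0.  -0. ] w 24.0 tilt 0.34
peg [490.1  71.3] 7.0 682 R 36.6 theta 93.3
peg [489.6  71.3] 7.0 682 R 37.1 theta 93.3
to 93.4 [0.36, -0.96, 0.26] [-0.003, 0.005, -0.045]
```

Click 3 settled at 93.3°. Wait over a second.

Emit:
move_arm(deltas=[[0,0,0,0,0,0],[0,0,0,0,0,0],[0,0,0,0,0,0],[0,0,0,0,0,0],[0,0,0,0,0,0]])

```text
t: 16.13
ee_pos: [491.0, 72.3, 90.2]
orientation: [0.116, 3.135, -0.006]
ft_force: [-0.0, 0.2, -0.2]
width: 24.3
```

Emit:
move_arm(deltas=[[0,0,0,0,0,0],[0,0,0,0,0,0],[0,0,0,0,0,0],[0,0,0,0,0,0],[0,0,0,0,0,0]])

```text
t: 16.55
ee_pos: [491.0, 72.3, 90.3]
orientation: [0.117, 3.135, -0.006]
ft_force: [0.6, 0.5, 0.2]
width: 24.2
```

Emit:
move_arm(deltas=[[0,0,0,0,0,0],[0,0,0,0,0,0],[0,0,0,0,0,0],[0,0,0,0,0,0]])

```text
t: 16.88
ee_pos: [491.0, 72.3, 90.2]
orientation: [0.117, 3.135, -0.006]
ft_force: [0.7, 0.1, -0.1]
width: 24.1
```

```bash
python3 - <<'E'
from h import *
st(); d=snap('wrist','c3b'); peg2(d); corr(93.4)
E
```

```text
t 16.88 p [491.   72.3  90.2] beta 85.7 R 35.7 TCPtheta 91.6 Ftool [-0.7  0.1  0.2] w 24.1 tilt 0.34
peg [490.2  71.4] 7.1 681 R 36.4 theta 93.2
peg [489.6  71.4] 7.1 681 R 37.1 theta 93.1
to 93.4 [0.33, -1.11, 0.26] [-0.003, 0.005, -0.046]
```

Emit:
move_arm(deltas=[[0.1,-2.5,0.1,0,0,-0.06],[0.1,-3,0,0,0,-0.08],[0.1,-3,0,0.003,0,-0.06],[0.1,-3,0.1,0.003,0,-0.05],[0.1,-3,0.1,0.003,0,-0.05]])

```text
t: 17.35
ee_pos: [491.5, 59.6, 90.2]
orientation: [-0.37, 3.114, -0.016]
ft_force: [-0.9, 5.3, 1.6]
width: 23.9
```

```bash
python3 - <<'E'
from h import *
st(); corr(123.4)
E
```

```text
t 17.35 p [491.5  59.6  90.2] beta 103.5 R 36.7 TCPtheta 111.7 Ftool [-0.4  5.3 -1.6] w 23.9 tilt 0.65
to 123.4 [-1.84, -7.19, 0.31] [-0.011, 0.003, -0.259]
```

Emit:
move_arm(deltas=[[-0.3,-2.6,0.1,-0.002,0,-0.05],[-0.3,-2.2,0.1,-0.002,0,-0.06],[-0.2,-1.6,0.1,-0.002,0,-0.05]])

```text
t: 17.6
ee_pos: [493.5, 54.8, 90.1]
orientation: [-0.63, 3.075, -0.004]
ft_force: [-0.0, 0.2, 0.7]
width: 24.3
```

```bash
python3 - <<'E'
from h import *
st(); d=snap('wrist','c4'); peg2(d); corr(123.4)
E
```

```text
t 17.6 p [493.5  54.8  90.1] beta 113.2 R 36.5 TCPtheta 119.9 Ftool [-0.1  0.2 -0.7] w 24.3 tilt 0.23
peg [491.   60.8] 7.9 688 R 36.8 theta 109.8
peg [491.1  59.9] 7.9 688 R 36.9 theta 111.1
to 123.4 [-0.59, -1.89, 0.14] [-0.003, 0.002, -0.089]
```

Emit:
move_arm(deltas=[[-0.2,-1,0.1,0,0,-0.04],[-0.1,-0.8,0,0,0,-0.03],[0,-0.3,0,0,0,0],[0,0,0,0,0,0]])

```text
t: 17.98
ee_pos: [494.9, 52.6, 90.0]
orientation: [-0.739, 3.05, -0.005]
ft_force: [-0.8, -0.0, -0.3]
width: 24.1
```

```bash
python3 - <<'E'
from h import *
st(); d=snap('wrist','c4a'); peg2(d); corr(123.4)
E
```

```text
t 17.98 p [494.9  52.6  90. ] beta 117.2 R 36.3 TCPtheta 124.0 Ftool [0.7 0.4 0.3] w 24.1 tilt 0.25
peg [494.7  53. ] 7.0 678 R 36.2 theta 123.4
peg [494.2  52.8] 7.0 678 R 36.8 theta 123.3
to 123.4 [-0.26, 0.34, 0.02] [-0.004, 0.002, -0.021]
```

Emit:
move_arm(deltas=[[0,0,0,0,0,0],[0,0,0,0,0,0],[0,0,0,0,0,0],[0,0,0,0,0,0],[0,0,0,0,0,0]])

```text
t: 18.45
ee_pos: [494.7, 52.8, 90.0]
orientation: [-0.734, 3.052, -0.005]
ft_force: [0.4, -0.5, -0.1]
width: 24.0
```

Emit:
move_arm(deltas=[[0,0,0,0,0,0],[0,0,0,0,0,0],[0,0,0,0,0,0],[0,0,0,0,0,0],[0,0,0,0,0,0]])

```text
t: 18.87
ee_pos: [494.7, 52.8, 90.0]
orientation: [-0.733, 3.052, -0.005]
ft_force: [-0.4, -0.3, 0.6]
width: 24.2
```

Emit:
move_arm(deltas=[[0,0,0,0,0,0],[0,0,0,0,0,0],[0,0,0,0,0,0],[0,0,0,0,0,0],[0,0,0,0,0,0]])

```text
t: 19.28
ee_pos: [494.7, 52.8, 90.0]
orientation: [-0.733, 3.052, -0.005]
ft_force: [0.4, 0.3, -0.5]
width: 24.2
```

```bash
python3 - <<'E'
from h import *
st(); d=snap('wrist','c4b'); peg2(d); corr(123.4)
E
```

```text
t 19.28 p [494.7  52.8  90. ] beta 117.0 R 36.3 TCPtheta 123.6 Ftool [-0.5  0.1  0.5] w 24.2 tilt 0.25
peg [494.6  53. ] 7.0 687 R 36.3 theta 123.2
peg [494.2  52.8] 7.0 687 R 36.8 theta 123.2
to 123.4 [-0.3, 0.15, 0.03] [-0.004, 0.002, -0.024]
```

View pics/c4b.png

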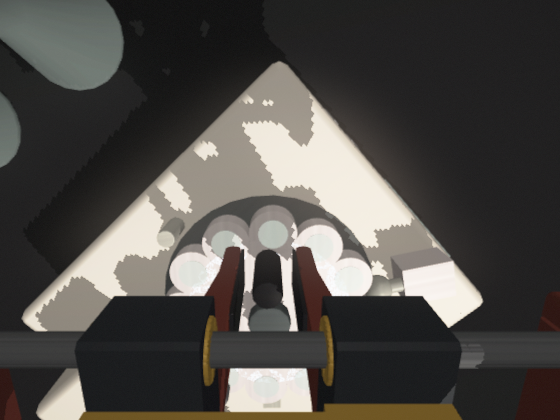

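Emit:
move_arm(deltas=[[0,0,-6,0,0,0],[0,0,-12,0,0,0],[0,0,-15,0,0,0],[0,0,-15,0,0,0],[0,0,-12,0,0,0]])

```text
t: 19.75
ee_pos: [492.1, 52.8, 150.8]
orientation: [0.733, -3.051, 0.003]
ft_force: [0.3, -0.2, -0.2]
width: 24.3
```

```bash
python3 - <<'E'
from h import *
st(); plan(585.7,48.7,155,102,8)
E
```

```text
t 19.75 p [492.1  52.8 150.8] beta 117.0 R 38.6 TCPtheta 121.9 Ftool [-0.2 -0.3  0.2] w 24.3 tilt 0.24
now [492.1  52.8 150.8] beta 117.0 remain [93.6 -4.1  4.2] db -15.0
[-10.2, -5.8, -0.5, 0, 0, 0.033]
[-10.4, -5.4, -0.5, 0, 0, 0.033]
[-10.5, -5.1, -0.5, 0, 0, 0.033]
[-10.7, -4.7, -0.5, 0, 0, 0.033]
[-10.9, -4.4, -0.5, 0, 0, 0.033]
[-11.0, -4.0, -0.5, 0, 0, 0.033]
[-11.1, -3.7, -0.5, 0, 0, 0.033]
[-11.2, -3.3, -0.5, 0, 0, 0.033]
```

Emit:
move_arm(deltas=[[-8,-4.8,-3,0,0,0.03],[-10.4,-5.4,-2,0,0,0.033],[-10.5,-5.1,-0.5,0,0,0.033],[-10.7,-4.7,-0.5,0,0,0.033],[-10.9,-4.4,0,0,0,0.033]], hand=1)

```text
t: 20.17
ee_pos: [549.8, 50.3, 163.2]
orientation: [-0.475, 3.104, -0.004]
ft_force: [0.3, 0.4, -0.6]
width: 1.1
```

```bash
python3 - <<'E'
from h import *
st(); plan(585.7,48.7,150,102,4)
E
```

```text
t 20.17 p [549.8  50.3 163.2] beta 107.4 R 30.5 TCPtheta 234.4 Ftool [-0.4  0.3  0.6] w 1.1 tilt 0.19
now [549.8  50.3 163.2] beta 107.4 remain [ 35.9  -1.6 -13.2] db -5.4
[-8.4, -3.1, 3.3, 0, 0, 0.024]
[-8.5, -2.9, 3.3, 0, 0, 0.024]
[-8.6, -2.7, 3.3, 0, 0, 0.024]
[-8.6, -2.5, 3.3, 0, 0, 0.024]
```

Emit:
move_arm(deltas=[[-8.4,-3,2,0,0,0.02],[-8.5,-2.8,3,0,0,0.02],[-7,-2.4,3,0,0,0.02],[-3,-1,2,0,0,0.01],[0,0,0,0,0,0]])

```text
t: 20.58
ee_pos: [582.1, 48.7, 153.5]
orientation: [-0.356, 3.117, -0.004]
ft_force: [0.5, -0.8, -0.4]
width: 0.2
```

```bash
python3 - <<'E'
from h import *
st(); d=snap('wrist','l0'); peg2(d); plan(585.7,48.7,134,102,4)
W=cloud(d);x,y,z=W[...,0],W[...,1],W[...,2]
m=(abs(z-129.5)<3)&(np.hypot(x-585.7,y-48.7)<20); print(m.sum(), x[m].mean(),y[m].mean(), x[m].min() if m.any() else 0,x[m].max() if m.any() else 0)
E
```

```text
t 20.58 p [582.1  48.7 153.5] beta 103.0 R 59.6 TCPtheta 253.8 Ftool [-0.3 -0.9  0.4] w 0.2 tilt 0.27
peg [495.2  53.1] 6.8 490 R 35.8 theta 123.5
peg [495.   52.8] 6.8 490 R 36.1 theta 123.8
now [581.8  48.7 153.6] beta 103.1 remain [  3.9   0.  -19.6] db -1.1
[-1.0, -0.2, 4.9, 0, 0, 0.005]
[-1.0, -0.2, 4.9, 0, 0, 0.005]
[-1.0, -0.2, 4.9, 0, 0, 0.005]
[-1.0, -0.2, 4.9, 0, 0, 0.005]
653 578.9634458794876 45.580643181013926 571.6017668957808 595.3160098728587
```

View pics/l0.png

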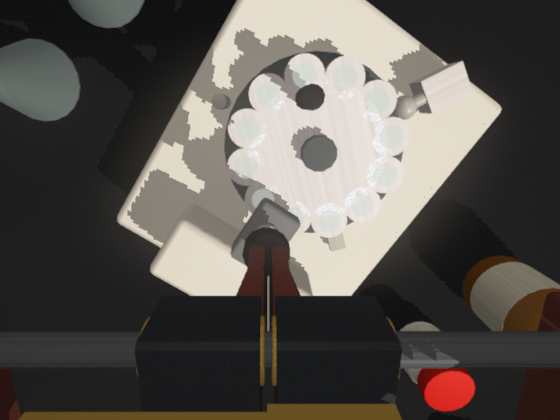

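Emit:
move_arm(deltas=[[-1,-0.2,4,0,0,0.005],[-1,-0.2,5,0,0,0.005],[-1,-0.2,5,0,0,0],[-0.5,0,3,0,0,0]])

```text
t: 20.97
ee_pos: [584.2, 48.9, 135.2]
orientation: [-0.341, 3.12, -0.004]
ft_force: [0.3, -0.5, -0.1]
width: 0.2
```

```bash
python3 - <<'E'
from h import *
st(); plan(585.7,48.7,116,102,6)
E
```

```text
t 20.97 p [584.2  48.9 135.2] beta 102.5 R 61.4 TCPtheta 254.7 Ftool [-0.1 -0.6  0.1] w 0.2 tilt 0.21
now [584.2  48.9 135.2] beta 102.5 remain [  1.5  -0.2 -19.2] db -0.5
[-0.2, -0.1, 3.2, 0, 0, 0.001]
[-0.2, -0.1, 3.2, 0, 0, 0.001]
[-0.2, -0.1, 3.2, 0, 0, 0.001]
[-0.2, -0.1, 3.2, 0, 0, 0.001]
[-0.2, -0.1, 3.2, 0, 0, 0.001]
[-0.2, -0.1, 3.2, 0, 0, 0.001]
```

Emit:
move_arm(deltas=[[-0.5,-0.1,2.5,0,0,0],[-0.3,0,2.5,0,0,0],[-0.2,0,2.5,0,0,0],[0,0,2.5,0,0,0],[0,0,2.5,0,0,0]])

```text
t: 21.38
ee_pos: [584.6, 48.9, 121.5]
orientation: [-0.342, 3.122, -0.004]
ft_force: [-2.0, 0.5, 3.7]
width: 0.9
```

```bash
python3 - <<'E'
from h import *
st()
E
```

```text
t 21.38 p [584.6  48.9 121.5] beta 102.5 R 61.7 TCPtheta 254.9 Ftool [ 1.8  0.9 -3.7] w 0.9 tilt 0.16
```

Plunger is moving with ~4 N.

Emit:
move_arm(deltas=[[-0.2,0,2.5,0,0,0],[-0.2,0,2.5,0,0,0],[-0.2,0,2,0,0,0],[0,0,1.5,0,0,0]])

```text
t: 21.72
ee_pos: [584.9, 49.0, 116.0]
orientation: [-0.343, 3.123, -0.004]
ft_force: [-8.0, -1.0, 20.3]
width: 0.3
```

```bash
python3 - <<'E'
from h import *
st()
E
```

```text
t 21.72 p [584.9  49.  116. ] beta 102.5 R 62.0 TCPtheta 255.0 Ftool [  8.1   0.7 -20.3] w 0.3 tilt 0.16
```

Emit:
move_arm(deltas=[[0,0,1,0,0,0],[0,0,1,0,0,0]])

```text
t: 21.88
ee_pos: [584.7, 49.0, 116.2]
orientation: [-0.343, 3.123, -0.004]
ft_force: [-4.0, -0.1, 10.9]
width: 0.1
```

```bash
python3 - <<'E'
from h import *
st()
E
```

```text
t 21.88 p [584.7  49.  116.2] beta 102.5 R 61.9 TCPtheta 254.9 Ftool [  3.9   0.7 -10.9] w 0.1 tilt 0.16
```

Emit:
move_arm(deltas=[[0,0,-3,0,0,0],[0,0,-8,0,0,0],[0,0,-15,0,0,0],[0,0,-15,0,0,0],[10,0,-15,0,0,0]])

```text
t: 22.3
ee_pos: [574.8, 47.2, 171.5]
orientation: [0.343, -3.12, 0.004]
ft_force: [-0.2, -0.4, 0.4]
width: 0.5
```

Emit:
move_arm(deltas=[[15,0,-15,0,0,0],[15,0,-15,0,0,0],[15,0,-15,0,0,0],[10,0,0,0,0,0],[0,0,0,0,0,0]])

```text
t: 22.72
ee_pos: [520.7, 35.1, 221.8]
orientation: [-0.343, 3.119, -0.004]
ft_force: [-0.6, -0.5, -0.1]
width: 0.4
```

```bash
python3 - <<'E'
from h import *
st(); d=snap('wrist','f0'); peg2(d); e=snap('scene','f1'); s=snap('side','f2')
for d in (d,e,s):
    W=cloud(d);x,y,z=W[...,0],W[...,1],W[...,2]
    m=(np.hypot(x-585.7,y-48.7)<12)&(z>105)&(z<135); print(m.sum(), np.median(z[m]) if m.any() else 0, np.percentile(z[m],95) if m.any() else 0)
E
```

```text
t 22.72 p [520.7  35.1 221.8] beta 102.5 R 35.6 TCPtheta 175.5 Ftool [ 0.6 -0.3  0.1] w 0.4 tilt 0.28
peg [494.4  52.6] 6.5 204 R 36.7 theta 123.6
peg [494.3  52.9] 6.5 204 R 36.7 theta 123.2
0 0 0
74 117.2177034884283 119.37812388125909
85 115.56467750675483 117.75107073789418
```

View pics/f0.png

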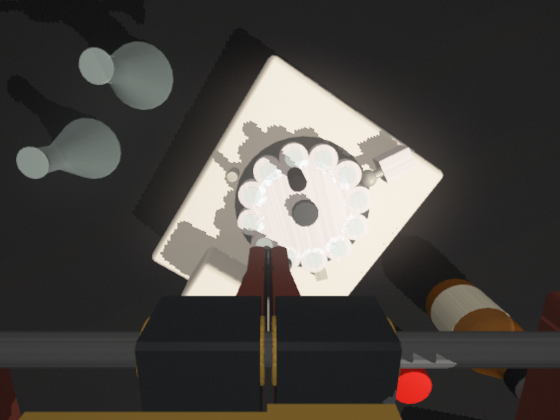

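View pics/f1.png

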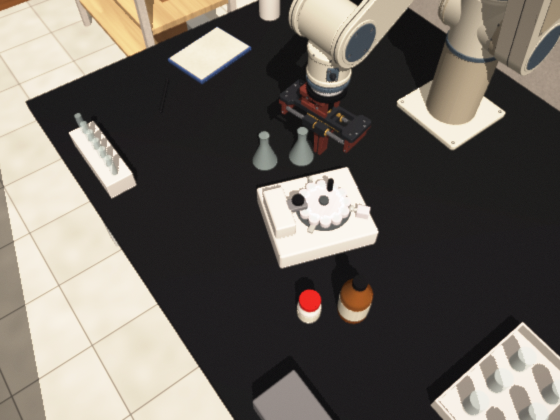

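```bash
python3 - <<'E'
from workcell import ctrl
print(ctrl.close_job())
E
```

```text
the job is handed in; nothing more can be done
None
```

The photometer is set to its fourth filter and the lock plunger is down. I handed the job in at about 23 s of the 64 s allowed.

- **Stop:** I turned the wheel clockwise until it stalled, with the peg measured at about 0.5° (stop is 0°). I kept it pressed from 7.07 to 9.03 s, at readings of 7.6–9.6 N at the peg. When let go, it sprang back to home at 3.8° (nominal 3.4°).
- **Clicks:** I advanced one click at a time, with more than a second still on each. The measured rests were 33.5°, 63.4°, 93.2° and 123.3°, against nominal 33.4°, 63.4°, 93.4° and 123.4°.
- **Plunger:** I pressed it until the force rose from about 4 N to 20 N at 116 mm height, then let go. After I withdrew, the side and scene cameras put its top at about 116 and 117 mm, which matches the full 14 mm of travel. The final wheel angle was about 123.4°.

The bottles and flasks are upright and the robot never came near them. I checked them by eye in the last picture, not by measurement. The stop pin looked straight in the last wrist pictures.

Two readings did not match what I expected:
- **Starting angle:** the wheel began at about 107°, between two clicks, although the description says it starts on a click.
- **Third click:** the wheel was still coasting at 86.6° when I first looked at it. Its second of stillness was counted from the next look, at 15.7 s.

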